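# Set out lacquer pieces for curing

## Task

Set the pieces out for curing: stand the open round caddy on the bench halfway between the oblong stand (the one that already carries a small flask) and the empty round stand, put the knobbed lid on the caddy, and set the small cup upright in the middle of the round stand. Put the square box flat on the bench directly in front of the blue dish, that is straight towards the robot's side of the bench, with a gap of about 4 cm between box and dish. Leave the low round case where it is and everything released and at rest.

Things in the scene. Friction and masses are not known exactly. Their poses are not given: they have to be found in the camera images.
- caddy: Loose. Open-topped round tea caddy of brown lacquer, upright: 64 mm across (60 mm at the very foot), 60 mm tall, walls 4 mm, mouth 56 mm wide, pale floor inside. Origin: centre of its underside, z up. About 0.13 kg. To stand on the bench midway on the straight line between the centres of the two stands.
- lid: Loose. Caddy lid of brown lacquer, lying right way up: a plug 44 mm across and 8 mm deep below, a disc 66 mm across and 6 mm thick (8 to 14 mm up), and a round knob 20 mm across and 20 mm tall on top (14 to 34 mm up). Origin: centre of the plug's underside, z up. On the caddy the plug drops into the mouth and the disc rests on the rim, so its origin is 52 mm above the caddy's. About 0.06 kg.
- cup: Loose. Small open cup of brown lacquer, upright: 45 mm tall, 40 mm across at the foot, 54 mm from 12 mm up, widening to 56 mm at the rim, walls 4 mm, pale floor inside. Smaller than the caddy. Origin: centre of its underside, z up. About 0.08 kg.
- box: Loose. Closed square box of brown lacquer, 52 x 52 mm, 40 mm tall, with a pale line round it at 27 mm. Origin: centre of its underside, z up, x and y across its sides. Its turn does not matter at the end. About 0.13 kg.
- case: Loose, not to be moved. Low closed round case of brown lacquer, 50 mm across, 24 mm tall. Origin: centre of its underside.
- flask_stand: Fixed. Oblong wooden stand, 90 x 60 mm and 20 mm thick, with a small brown flask fixed on it (52 mm across, 70 mm high over all). Origin: centre of its underside, z up; x along the 90 mm side. The round stand lies off one of its 90 mm sides, square to it, along its own y or -y, 230 to 250 mm between centres.
- round_stand: Fixed. Empty round wooden stand, 90 mm across, flat top 25 mm high. Origin: centre of its underside, z up.
- dish: Fixed. Small round blue dish with a white middle, 90 mm across, 15 mm high. Origin: centre of its underside; its x axis points straight away from the robot's side of the bench (world x), so in front of it is its -x. With the 40 mm gap the box's centre is 111 mm in front of the dish's centre.

How it is judged:
By the outcome, as a careful person would: the job done as asked, in the order asked, and still so for the second after the job is handed in, with the robot touching nothing.
It also fails if it takes over 104 s, if anything falls off the work surface, if the arm or the gripper's body presses on something with over 40 N, if the wrist force passes 120 N, or if a joint passes its speed limit or range.

## Robot

A 6-joint arm with a two-finger parallel gripper is mounted at the origin on the work surface. World frame = base frame: x ahead of the robot, y to its left, z up, the work surface at z = 0. Lengths are in m, angles in degrees, forces in N, time in s.
With the tool pointing down it reaches from about 0.4 to 0.825 m from the base axis. Payload 7 kg.
Tool frame: the origin (TCP) lies on the centre line of the jaws, within the pads' length; the fingertips stand 19 mm ahead of it and the grasp point (between the pads) is the TCP (r.tip_extent is the distance from the TCP to the fingertips, in m); z points along the fingers, y is the line along which they close (so a half turn about z gives the same grasp; the last joint's range is limited). The gripper opens to 88 mm and grips with 3 to 60 N. Pads are 19 mm wide; open, the fingers measure 130 mm over their backs; the gripper's body (78 mm by 193 mm) begins 47 mm behind the grasp point.
Start: joints at [84.402, 20.546, 0.682, 0, -70.136, -16.507], TCP at [0.254, 0.625, 0.246] pointing down, gripper open.
Joint ranges: [-176.03, 176.03], [-82.01, 121.73], [-58.28, 71.71], [-173.87, 95.51], [-174.79, -0.11], [-173.66, 173.66]. Speed limits (degrees/s): [136.94, 136.94, 172.46, 180, 180, 180].

## Interface

Orientations are given as [roll, pitch, yaw] about the fixed x, y, z axes, in that order (R = Rz(yaw) Ry(pitch) Rx(roll)).
In Python, from plant import r gives the robot as it stands. The module is installed in compiled form; this text tells all that it offers.
- The arm moves only by the tool jog_arm, never from a script. Its argument "deltas" is a list that holds one entry, the list of rows, each a list of 5 numbers: the opening, from -1 (shut) to 1 (fully open), then the shift along the world's x, y, z in cm, then the turn about the world's z in rad. In form: [[[claw, dx, dy, dz, turn], ...]]. A call has 1 to 8 rows; each row shifts and turns the commanded pose from where the row before left it; what a row does not reach is not made up. A row lasts 1/8 s, in which the tool goes at most 62.5 mm and 10.7 degrees, less where a joint would pass 70% of its speed; a pose out of reach is approached as far as the arm can. A call with a gripper value outside its range is refused whole. The fingers move at their own pace and stop on an object; "force" is the grip in N (left out, the last holds). Time passes only in rows, so rows that do not move let the fingers close. It gives the time, the measured TCP pose, the force, the opening and the grip force at its end, in the units of the state.
- r.get_state(): the state, without advancing time (a new reading comes with each control period).
- r.capture(name): name is "scene" or "top" or "wrist"; returns the picture (480x640x3 uint8, blue, green, red); there is no depth.
- r.camera_info(name): a dict with "fx", "fy", "cx", "cy" (pixels), "k1" (the pictures are not rectified: a ray, as slopes to the right and down, at radius r is drawn at 1 + k1 r^2 times it, then the intrinsics apply), "view" (4x4, takes a point from world to camera coordinates). Camera axes: x right, y up, looking along -z (the intrinsics and any distortion apply to the point x, -y, -z); pixel columns grow to the right and rows downward; lengths in m; the calibration is good to about 2 mm. A picture is of the moment at which its call begins: read the wrist's pose just before it. camera_info takes no time and is no camera call; for the wrist camera it gives the pose at the moment of the call.
- r.close_job(): hands the job in; it is judged then, once.
The state is a dict: "time_s": time; "joints": joint angles; "qd": joint speeds; "joint_torque": joint torques, N m; "tcp_pos": TCP position; "eef_rot": TCP orientation; "contact_force": force on the tool from outside, world axes, zero at the start; "moment": the same for the moment, N m; "gripper_width": finger opening in m; "gripper_force": force on a finger pad.
Only numpy, scipy, OpenCV 4.12 (cv2) and the standard library are available. Lean on these libraries where they do the work, as an engineer would, in place of code of your own. Each camera call takes 0.05 s, during which the arm holds its last target. There are 200 camera calls.

## Working session

There is one attempt and no reset: what is moved stays moved. The work goes in short steps, Python scripts to look and compute and a tool call to move; the robot and the scene stay as the last step left them, time stands still between calls to the robot, and variables do not carry over. Pictures are saved under pics/ and viewed, at most 14 in all, crops included, and the job is handed in when it is done.

Besides the shell and the picture viewer there is one more tool, called by a JSON object that holds its "fn" and its "kwargs". jog_arm: Moves the arm, as the interface text tells. Its arguments: {"type":"object","properties":{"deltas":{"type":"array"},"force":{"type":"number"}},"required":["deltas"]}

```bash
mkdir -p pics; ls; python3 - <<'E'
from plant import r
import cv2
for n in("scene","top"):
    cv2.imwrite(f"pics/{n}0.png",r.capture(n))
    i=r.camera_info(n);print(n,i)
s=r.get_state();print(s)
E
```

```text
pics
scene {'fx': 561.77325460257, 'fy': 561.77325460257, 'cx': 322.8950704882435, 'cy': 242.39009591435007, 'k1': -0.10502305841305255, 'view': array([[-0.2709209 ,  0.96237222, -0.02101374,  0.17494004],
       [-0.5826869 , -0.1465798 ,  0.79936871,  0.30337155],
       [ 0.76621005,  0.22881012,  0.60047322, -1.51820434],
       [ 0.        ,  0.        ,  0.        ,  1.        ]])}
top {'fx': 564.6145441046341, 'fy': 564.6145441046341, 'cx': 324.35965796953184, 'cy': 243.9699173210829, 'k1': 0.046621629889228064, 'view': array([[ 0.00854311, -0.99988949,  0.01216679, -0.00649864],
       [ 0.99680592,  0.00948167,  0.07929724, -0.56250137],
       [-0.07940384,  0.01145049,  0.99677676, -1.02801571],
       [ 0.        ,  0.        ,  0.        ,  1.        ]])}
{'time_s': 0.1, 'joints': array([ 8.44023513e+01,  2.05887936e+01,  6.40504348e-01, -1.80455886e-02,
       -7.01372648e+01, -1.65056637e+01]), 'qd': array([-0.04401624, -0.0662347 ,  0.10566069,  0.10841525,  0.03332006,
       -0.04661032]), 'joint_torque': array([-7.59246705e-04, -5.84166920e+01,  2.93751025e+01,  7.01555058e+00,
        1.01212136e-02, -5.85136172e-05]), 'tcp_pos': array([0.25386831, 0.62500304, 0.24471014]), 'eef_rot': array([ 1.79913151e+02, -8.04317056e-03, -2.21094503e+01]), 'contact_force': array([-0.25016225,  0.72204765, -0.77707992]), 'moment': array([ 0.02135866,  0.01126488, -0.01581428]), 'gripper_force': 0.0, 'gripper_width': 0.08735450302772278}
```

View pics/top0.png

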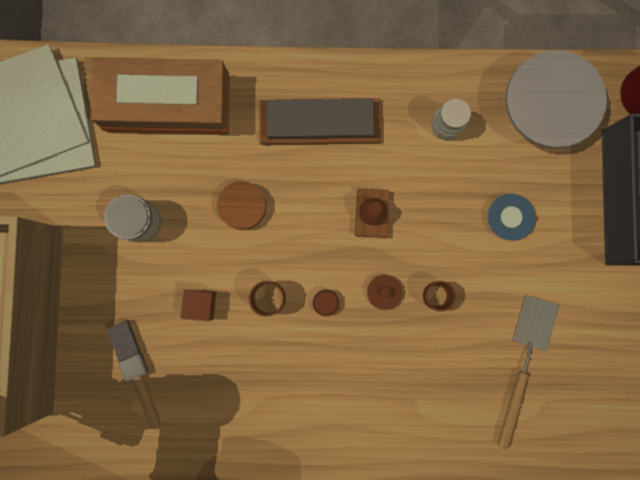

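View pics/scene0.png

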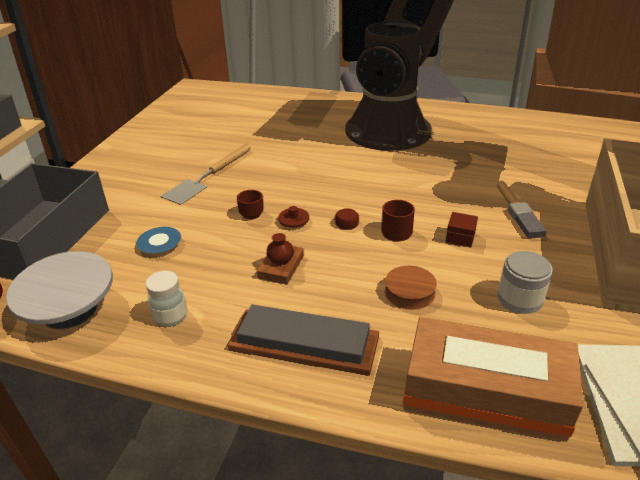

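Top view: box (198,305), caddy (267,298), case (326,302), lid (384,292), cup (438,295), round stand (242,205), flask stand (373,212), dish (512,217). The scene view agrees.

```bash
cat > h.py <<'E'
import numpy as np, cv2
from plant import r
def ray(n,uv,info=None):
    i=info or r.camera_info(n); V=i["view"]; uv=np.atleast_2d(uv).astype(float)
    d=(uv-[i["cx"],i["cy"]])/[i["fx"],i["fy"]]; s=d.copy()
    for _ in range(20): s=d/(1+i["k1"]*(s**2).sum(1,keepdims=True))
    R=V[:3,:3]; c=-R.T@V[:3,3]
    return c,np.c_[s[:,0],-s[:,1],-np.ones(len(s))]@R
def onz(n,uv,z,info=None):
    c,d=ray(n,uv,info); return (c+d*((z-c[2])/d[:,2])[:,None])[:,:2]
def pix(n,p,info=None):
    i=info or r.camera_info(n); p=np.atleast_2d(p); q=p@i["view"][:3,:3].T+i["view"][:3,3]
    s=np.c_[q[:,0],-q[:,1]]/-q[:,2:]; s=s*(1+i["k1"]*(s**2).sum(1,keepdims=True))
    return s*[i["fx"],i["fy"]]+[i["cx"],i["cy"]]
E
python3 - <<'E'
from h import *
im=cv2.imread("pics/top0.png")
hsv=cv2.cvtColor(im,cv2.COLOR_BGR2HSV)
for p in[(198,300),(326,300),(384,285),(250,298),(428,296),(242,205),(360,200),(400,250),(530,217)]:print(p,hsv[p[1],p[0]])
cv2.imwrite("pics/c1.png",cv2.resize(im[180:325,170:470],None,fx=2.66,fy=2.66,interpolation=cv2.INTER_CUBIC))
E
```

```text
(198, 300) [ 10 159 104]
(326, 300) [ 10 164  98]
(384, 285) [ 10 167  90]
(250, 298) [ 10 167  81]
(428, 296) [ 17 141 101]
(242, 205) [ 13 165 127]
(360, 200) [ 13 162 104]
(400, 250) [ 17 139 152]
(530, 217) [99 77 86]
```

View pics/c1.png

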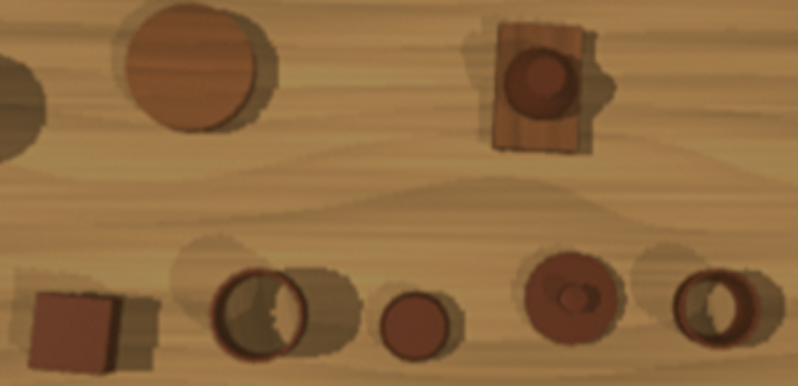

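The crop shows clean dark outlines of all pieces, the stands and the flask on its stand; the box is turned by a few degrees.

```bash
python3 - <<'E'
from h import *
im=cv2.imread("pics/top0.png")
hsv=cv2.cvtColor(im,cv2.COLOR_BGR2HSV)
H,S,V=cv2.split(hsv)
m=((H<=14)&(S>135)).astype(np.uint8)*255
m=cv2.morphologyEx(m,cv2.MORPH_OPEN,np.ones((3,3)))
zs=dict(box=(198,305,.04),caddy=(267,298,.06),case=(326,302,.024),lid=(384,292,.014),cup=(438,295,.045),round=(242,205,.025),flask=(373,212,.02))
cs,_=cv2.findContours(m,cv2.RETR_EXTERNAL,cv2.CHAIN_APPROX_NONE)
for k,(u,v,z) in zs.items():
    for c in cs:
        if cv2.contourArea(c)>200 and cv2.pointPolygonTest(c,(u,v),False)>0:
            p=onz("top",c[:,0],z).astype(np.float32)
            (a,b),(w,h),t=cv2.minAreaRect(p); e=cv2.fitEllipse(p)
            print(k,np.round(p.mean(0),4),"rect",np.round([a,b,w,h,t],4),"ell",np.round([*e[0],*e[1],e[2]],4))
b=((H>85)&(H<115)&(S>60)).astype(np.uint8)*255
cs,_=cv2.findContours(b,cv2.RETR_EXTERNAL,cv2.CHAIN_APPROX_NONE)
for c in cs:
    if cv2.contourArea(c)>300 and abs(c[:,0].mean(0)-[512,217]).max()<15:
        p=onz("top",c[:,0],.015).astype(np.float32);e=cv2.fitEllipse(p);print("dish",np.round([*e[0],*e[1]],4))
i=r.camera_info("wrist");print(i); print(onz("wrist",[[320,240]],0))
E
```

```text
box [0.4493 0.2267] rect [4.48500e-01 2.26400e-01 5.82000e-02 5.21000e-02 8.59088e+01] ell [0.449  0.2266 0.0583 0.0656 1.3812]
case [ 0.4542 -0.0043] rect [ 0.4544 -0.0044  0.0458  0.0461  0.4608] ell [ 4.541000e-01 -4.200000e-03  4.540000e-02  4.660000e-02  1.674984e+02]
lid [ 0.4749 -0.1138] rect [ 0.4746 -0.1135  0.0631  0.0635  0.5254] ell [ 0.4748 -0.1138  0.0636  0.0643 10.7496]
cup [ 0.469  -0.2101] rect [ 0.4693 -0.2092  0.0522  0.0579  0.5696] ell [ 4.691000e-01 -2.099000e-01  5.280000e-02  5.840000e-02  1.777389e+02]
round [0.6339 0.1539] rect [0.6337 0.1543 0.0863 0.089  0.7071] ell [6.337000e-01 1.540000e-01 8.690000e-02 8.980000e-02 1.477989e+02]
flask [ 0.6225 -0.09  ] rect [ 6.22600e-01 -9.00000e-02  5.92000e-02  8.92000e-02  8.79767e+01] ell [ 6.22600e-01 -9.01000e-02  6.58000e-02  1.05400e-01  8.73235e+01]
dish [ 0.6181 -0.3525  0.0826  0.0839]
{'fx': 369.85050743339315, 'fy': 369.85050743339315, 'cx': 317.04611173179467, 'cy': 244.2385445836397, 'k1': -0.07376308562353276, 'view': array([[-0.37568783, -0.92674402,  0.00204473,  0.67498759],
       [ 0.88599379, -0.35981364, -0.29248786,  0.03537286],
       [ 0.2717971 , -0.10807251,  0.95626705, -0.39171664],
       [ 0.        ,  0.        ,  0.        ,  1.        ]])}
[[0.22293419 0.63452431]]
```

{"fn": "jog_arm", "kwargs": {"deltas": [[[1,2,-5,0,-0.17],[1,2,-5,0,-0.17],[1,2,-5,0,-0.17],[1,2,-5,0,-0.17],[1,2,-5,0,-0.17],[1,2,-5,0,-0.17],[1,2,-5,0,-0.165],[1,2,-5,0,0]]]}}

```text
time_s: 1.1
tcp_pos: [0.4142, 0.2236, 0.2455]
eef_rot: [180.0, 0.0, -90.1]
contact_force: [1.2, 0.6, -0.4]
gripper_width: 0.0878
gripper_force: 0.0
```

{"fn": "jog_arm", "kwargs": {"deltas": [[[1,2,-5,0,0],[1,2,-5,0,0],[1,0.6,-1.5,0,0],[1,0,0,0,0]]]}}

```text
time_s: 1.6
tcp_pos: [0.4601, 0.1095, 0.2453]
eef_rot: [180.0, -0.0, -90.1]
contact_force: [-0.1, 0.3, 0.4]
gripper_width: 0.0875
gripper_force: 0.0
```

```bash
python3 - <<'E'
from h import *
i=r.camera_info("wrist");im=r.capture("wrist");cv2.imwrite("pics/w1.png",im);np.save("w1.npy",i["view"])
s=r.get_state();print(s["tcp_pos"],s["eef_rot"],s["joints"])
print("caddy approx",onz("top",[[267,298.4]],.06), onz("top",[[439,296]],.045))
for n,p in dict(caddy=(.462,.109,.06),case=(.454,-.004,.024),lid=(.475,-.114,.014),box=(.449,.226,.04)).items(): print(n,pix("wrist",p,i))
E
```

```text
[0.4599534  0.1103004  0.24537411] [ 1.79981838e+02 -1.45325967e-04 -9.00721874e+01] [ 3.73988270e+01  1.17028850e+00 -2.38156662e+01 -1.20612389e-02
 -6.50285487e+01 -3.74659212e+01]
caddy approx [[0.46159698 0.10006124]] [[ 0.46838146 -0.20915516]]
caddy [[316.11955388 222.15111975]]
case [[324.68539359  92.96022738]]
lid [[301.00447377 -34.79738926]]
box [[328.82387913 326.40826614]]
```

View pics/w1.png

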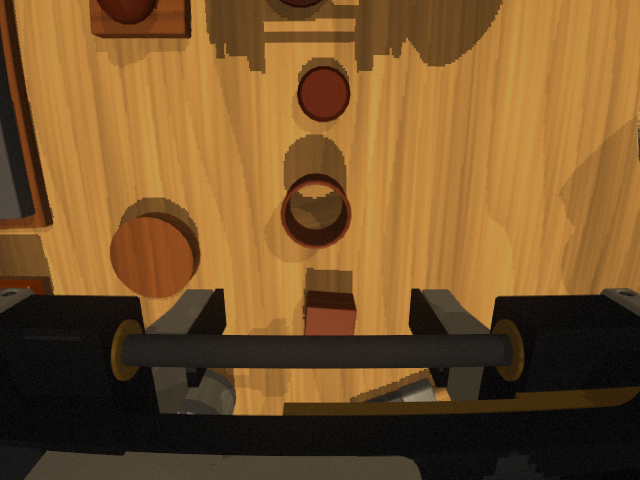

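The wrist view (up = −y, left = +x) shows the caddy rim centred at about (316,211), the case at (324,93), the box partly hidden at (330,315) and the round stand at (152,255).

```bash
python3 - <<'E'
from h import *
i=r.camera_info("wrist");i["view"]=np.load("w1.npy")
im=cv2.imread("pics/w1.png");H,S,V=cv2.split(cv2.cvtColor(im,cv2.COLOR_BGR2HSV))
for p in[(316,180),(285,211),(347,211),(316,244),(316,238),(324,93),(316,190),(370,211)]:print(p,H[p[1],p[0]],S[p[1],p[0]],V[p[1],p[0]])
m=(((H<=12)|(H>170))&(V<130)).astype(np.uint8)*255
for z,(u,v) in((.06,(316,211)),(.024,(324,93))):
    mm=np.zeros_like(m);mm[v-45:v+45,u-45:u+45]=m[v-45:v+45,u-45:u+45]
    cs,_=cv2.findContours(mm,cv2.RETR_EXTERNAL,cv2.CHAIN_APPROX_NONE);c=max(cs,key=cv2.contourArea)
    p=onz("wrist",c[:,0],z,i).astype(np.float32)
    print(np.round(cv2.fitEllipse(p)[0]+cv2.fitEllipse(p)[1],4),p.min(0),p.max(0))
p=onz("wrist",[[152,255]],.025,i);print("round",p)
E
```

```text
(316, 180) 8 181 83
(285, 211) 8 181 69
(347, 211) 9 200 92
(316, 244) 12 201 52
(316, 238) 12 207 48
(324, 93) 8 207 101
(316, 190) 17 169 175
(370, 211) 19 162 197
[0.4624 0.0997 0.0611 0.0667] [0.43157026 0.06514627] [0.4935299  0.13244884]
[ 0.4552 -0.0032  0.0473  0.0479] [ 0.4316302  -0.02721377] [0.47938442 0.02080908]
round [[0.63297776 0.15194701]]
```

{"fn": "jog_arm", "kwargs": {"deltas": [[[1,0.2,-1.0,-4,0],[1,0,0,-5,0],[1,0,0,-5,0],[1,0,0,-4,0],[1,0,0,-3,0],[1,0,0,0,0],[-0.2,0,0,0,0],[-0.2,0,0,0,0]]], "force": 15}}

```text
time_s: 2.65
tcp_pos: [0.4628, 0.1013, 0.0369]
eef_rot: [-179.9, 0.1, -90.0]
contact_force: [0.4, 0.2, 0.4]
gripper_width: 0.073
gripper_force: 0.0
```

{"fn": "jog_arm", "kwargs": {"deltas": [[[-0.2,0,0,0,0],[-0.2,0,0,0,0],[-0.2,0,0,0,0],[-0.2,0,0,0,0]]]}}

```text
time_s: 3.15
tcp_pos: [0.4625, 0.1008, 0.0367]
eef_rot: [-179.9, 0.1, -90.0]
contact_force: [-3.2, 3.0, 7.5]
gripper_width: 0.0646
gripper_force: 15.0
```

{"fn": "jog_arm", "kwargs": {"deltas": [[[-0.2,0,0,2,0],[-0.2,0,0,3,0],[-0.2,4,-1.7,2,0],[-0.2,4.5,-1.8,0,0],[-0.2,4.5,-1.8,0,0],[-0.2,3.5,-1.5,0,0],[-0.2,0,0,-2,0],[-0.2,0,0,0,0]]]}}

```text
time_s: 4.15
tcp_pos: [0.6257, 0.0315, 0.084]
eef_rot: [179.8, -0.0, -90.1]
contact_force: [0.8, -0.1, -0.9]
gripper_width: 0.0648
gripper_force: 15.0
```

```bash
python3 - <<'E'
from h import *
s=r.get_state();print(s["tcp_pos"],s["contact_force"],s["gripper_width"])
i=r.camera_info("wrist");np.save("w2.npy",i["view"])
cv2.imwrite("pics/w2.png",r.capture("wrist"));cv2.imwrite("pics/s2.png",r.capture("scene"))
E
```

```text
[0.62569179 0.03149005 0.08396517] [ 0.77706822 -0.08127266 -0.94042742] 0.06478327886052732
```

View pics/w2.png

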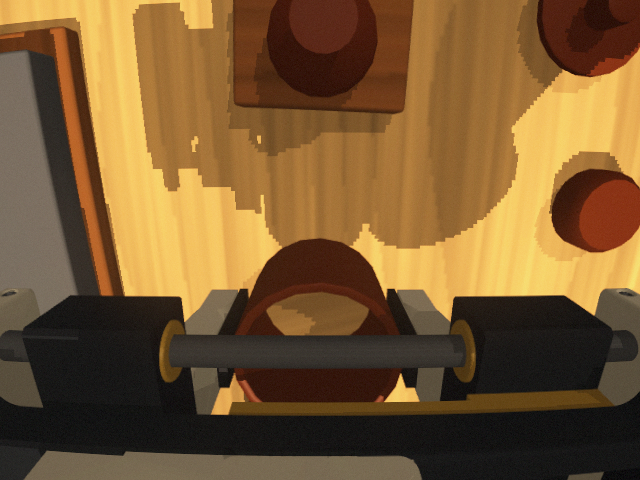

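The caddy is held upright between the pads, and the flask stand's near edge runs from (234,104) to (404,110).

```bash
python3 - <<'E'
from h import *
i=r.camera_info("wrist");i["view"]=np.load("w2.npy")
p=onz("wrist",[[234,104],[404,110]],.02,i);print(p,np.linalg.norm(p[0]-p[1]))
m=p.mean(0);d=(p[0]-p[1])/np.linalg.norm(p[0]-p[1]);n=np.array([d[1],-d[0]]);print(m+.03*n,m-.03*n,d)
E
```

```text
[[ 0.66971409 -0.06176838]
 [ 0.58099144 -0.05874742]] 0.08877407460775051
[ 0.62433187 -0.09024052] [ 0.62637366 -0.03027527] [ 0.99942082 -0.03402976]
```

{"fn": "jog_arm", "kwargs": {"deltas": [[[-0.2,0.2,0,-2,0],[-0.2,0,0,-1.7,0],[-0.2,0,0,-0.7,0],[-0.2,0,0,0,0],[-0.2,0,0,0,0]]]}}

```text
time_s: 4.88
tcp_pos: [0.6294, 0.0325, 0.0422]
eef_rot: [-180.0, 0.0, -90.0]
contact_force: [0.1, 0.9, -1.8]
gripper_width: 0.0649
gripper_force: 15.0
```

{"fn": "jog_arm", "kwargs": {"deltas": [[[-0.2,0,0,-0.3,0],[-0.2,0,0,-0.2,0],[-0.2,0,0,0,0],[-0.2,0,0,0,0]]]}}

```text
time_s: 5.38
tcp_pos: [0.6291, 0.0324, 0.0368]
eef_rot: [-180.0, 0.0, -90.0]
contact_force: [-0.9, 0.3, 1.7]
gripper_width: 0.0644
gripper_force: 15.0
```

{"fn": "jog_arm", "kwargs": {"deltas": [[[0.9,0,0,0,0],[0.9,0,0,0,0],[0.9,0,0,0,0],[1,0,0,2,0],[1,0,0,4,0],[1,0,0,5,0],[1,-3,-3,5,0],[1,-4,-4,4,0]]]}}

```text
time_s: 6.38
tcp_pos: [0.5644, -0.0325, 0.2322]
eef_rot: [-179.9, 0.0, -89.9]
contact_force: [0.2, -0.6, 0.7]
gripper_width: 0.0877
gripper_force: 0.0
```

{"fn": "jog_arm", "kwargs": {"deltas": [[[1,-4.2,-4,0,0],[1,-4.2,-3.7,0,0],[0.2,0,0,0,0],[0.2,0,0,0,0],[0.2,0,0,0,0]]]}}

```text
time_s: 7.0
tcp_pos: [0.4811, -0.1088, 0.2302]
eef_rot: [180.0, -0.0, -90.0]
contact_force: [0.2, -0.3, 0.3]
gripper_width: 0.063
gripper_force: 0.0
```

```bash
python3 - <<'E'
from h import *
i=r.camera_info("wrist");im=r.capture("wrist");cv2.imwrite("pics/w3.png",im);np.save("w3.npy",i["view"])
cv2.imwrite("pics/top3.png",r.capture("top"))
s=r.get_state();print(s["tcp_pos"],s["eef_rot"],s["gripper_width"])
E
```

```text
[ 0.48097388 -0.1087445   0.22993334] [ 1.79961470e+02 -7.50763825e-03 -8.99501093e+01] 0.05617557831507842
```

View pics/w3.png

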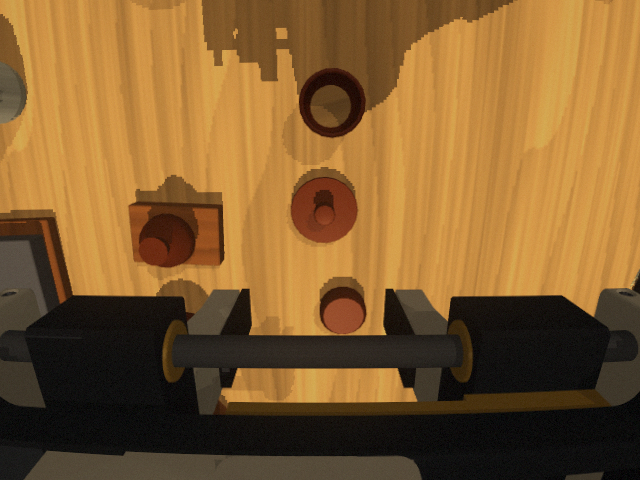

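Lid disc at (324,209) with the knob top at (324,214), cup rim at (332,103), case at (343,310).

```bash
cat >> h.py <<'E'
def fit(n,im,i,u,v,z,w=48):
    H,S,V=cv2.split(cv2.cvtColor(im,cv2.COLOR_BGR2HSV))
    m=((H<=12)&(S>135)&(V<190)).astype(np.uint8)*255
    mm=np.zeros_like(m);mm[v-w:v+w,u-w:u+w]=cv2.morphologyEx(m,cv2.MORPH_OPEN,np.ones((3,3)))[v-w:v+w,u-w:u+w]
    cs,_=cv2.findContours(mm,cv2.RETR_EXTERNAL,cv2.CHAIN_APPROX_NONE);c=max(cs,key=cv2.contourArea)
    p=onz(n,c[:,0],z,i).astype(np.float32);e=cv2.fitEllipse(p)
    return np.round([*e[0],*e[1],*p.min(0),*p.max(0)],4)
E
python3 - <<'E'
from h import *
i=r.camera_info("wrist");i["view"]=np.load("w3.npy");im=cv2.imread("pics/w3.png")
print("lid",fit("wrist",im,i,324,209,.014),"knob",onz("wrist",[[324,214]],.034,i))
print("cup",fit("wrist",im,i,332,103,.045))
t=cv2.imread("pics/top3.png");print("caddy",fit("top",t,None,*[int(x) for x in pix("top",[.629,.032,.06])[0]],.06,28))
print("case",fit("top",t,None,326,302,.024,25))
E
```

```text
lid [ 0.4758 -0.1138  0.0638  0.0644  0.444  -0.1461  0.5078 -0.0814] knob [[ 0.47581706 -0.11444801]]
cup [ 0.4701 -0.2112  0.0539  0.0542  0.4426 -0.2382  0.4973 -0.1843]
caddy [0.6445 0.0112 0.0074 0.0215 0.6354 0.0039 0.6517 0.0185]Traceback (most recent call last):
  File "<stdin>", line 6, in <module>
  File "h.py", line 19, in fit
    cs,_=cv2.findContours(mm,cv2.RETR_EXTERNAL,cv2.CHAIN_APPROX_NONE);c=max(cs,key=cv2.contourArea)
                                                                        ~~~^^^^^^^^^^^^^^^^^^^^^^^^
ValueError: max() iterable argument is empty
```

{"fn": "jog_arm", "kwargs": {"deltas": [[[0.2,-0.5,-0.5,-5,0],[0.2,0,0,-5,0],[0.2,0,0,-4,0],[0.2,0,0,-3,0],[0.2,0,0,-1.5,0],[0.2,0,0,0,0],[0.2,0,0,0,0],[0.2,0,0,0,0]]]}}

```text
time_s: 8.1
tcp_pos: [0.4761, -0.1141, 0.0461]
eef_rot: [-179.9, 0.0, -90.0]
contact_force: [0.1, -1.2, -0.3]
gripper_width: 0.0527
gripper_force: 0.0
```

{"fn": "jog_arm", "kwargs": {"deltas": [[[0.2,0,0,-0.9,0],[0.2,0,0,0,0],[-1,0,0,0,0],[-1,0,0,0,0],[-1,0,0,0,0],[-1,0,0,0,0],[-1,0,0,0,0],[-1,0,0,0,0]]]}}

```text
time_s: 9.1
tcp_pos: [0.4754, -0.1143, 0.0364]
eef_rot: [-180.0, 0.0, -90.0]
contact_force: [0.2, 0.1, 1.7]
gripper_width: 0.0194
gripper_force: 15.0
```

{"fn": "jog_arm", "kwargs": {"deltas": [[[-1,0,0,0,0],[-1,0,0,0,0]]]}}

```text
time_s: 9.35
tcp_pos: [0.4753, -0.1143, 0.0364]
eef_rot: [-180.0, -0.0, -90.0]
contact_force: [-0.9, 0.1, 2.4]
gripper_width: 0.0194
gripper_force: 15.0
```

{"fn": "jog_arm", "kwargs": {"deltas": [[[-1,0,0,3,0],[-1,0,0,5,0],[-1,0,0,5,0],[-1,3,4,3.4,0],[-1,3.1,5,0,0],[-1,3.1,5,0,0],[-1,3.1,5,0,0],[-1,3.1,4,0,0]]]}}

```text
time_s: 10.35
tcp_pos: [0.63, 0.1178, 0.2]
eef_rot: [180.0, 0.0, -90.0]
contact_force: [1.0, -1.2, -0.8]
gripper_width: 0.0197
gripper_force: 15.0
```

{"fn": "jog_arm", "kwargs": {"deltas": [[[-1,0,1.6,0,0],[-1,0,0,0,0],[-1,0,0,0,0]]]}}

```text
time_s: 10.72
tcp_pos: [0.6286, 0.1309, 0.2002]
eef_rot: [180.0, -0.0, -90.0]
contact_force: [0.1, -0.0, -1.1]
gripper_width: 0.0195
gripper_force: 15.0
```

```bash
python3 - <<'E'
from h import *
i=r.camera_info("wrist");im=r.capture("wrist");cv2.imwrite("pics/w4.png",im);np.save("w4.npy",i["view"])
cv2.imwrite("pics/top4.png",r.capture("top"))
s=r.get_state();print(s["tcp_pos"],s["gripper_width"],pix("wrist",[.629,.032,.06],i))
E
```

```text
[0.62894464 0.13071194 0.20069624] 0.019257593236726614 [[318.10305159 102.97806866]]
```

View pics/w4.png

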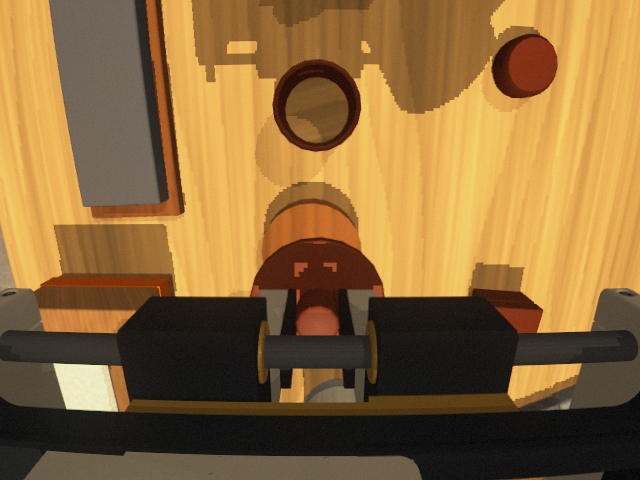

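The caddy stands with its rim at (317,105) as predicted, and the lid hangs level in the jaws at (317,290).

```bash
python3 - <<'E'
from h import *
i=r.camera_info("wrist");i["view"]=np.load("w4.npy");im=cv2.imread("pics/w4.png")
print("caddy",fit("wrist",im,i,317,105,.06,55)); print(onz("wrist",[[317,105]],.06,i))
E
```

```text
caddy [0.6302 0.034  0.0621 0.0621 0.5989 0.0033 0.6613 0.0649]
[[0.62978648 0.03338197]]
```

{"fn": "jog_arm", "kwargs": {"deltas": [[[-1,0.05,-5,0,0],[-1,0,-4.8,0,0],[-1,0,0,-3,0],[-1,0,0,-4,0],[-1,0,0,-2,0],[-1,0,0,-1,0],[-1,0,0,0,0],[-1,0,0,0,0]]]}}

```text
time_s: 11.82
tcp_pos: [0.6305, 0.0337, 0.1015]
eef_rot: [-179.9, 0.0, -90.0]
contact_force: [-0.2, -0.2, -0.6]
gripper_width: 0.0194
gripper_force: 15.0
```

{"fn": "jog_arm", "kwargs": {"deltas": [[[-1,0,0,-0.5,0],[-1,0,0,-0.4,0],[-1,0,0,-0.2,0],[-1,0,0,0,0],[-1,0,0,0,0]]]}}

```text
time_s: 12.45
tcp_pos: [0.6299, 0.0337, 0.0893]
eef_rot: [-180.0, -0.0, -90.0]
contact_force: [-0.4, -0.2, 0.7]
gripper_width: 0.0194
gripper_force: 15.0
```

{"fn": "jog_arm", "kwargs": {"deltas": [[[-1,0,0,-0.06,0],[0.2,0,0,0,0],[0.2,0,0,0,0],[0.2,0,0,0,0],[0.2,0,0,0,0],[0.2,0,0,4,0],[0.2,0,0,5,0],[1,0,0,2,0]]]}}

```text
time_s: 13.45
tcp_pos: [0.6311, 0.0339, 0.2022]
eef_rot: [-179.7, 0.1, -90.0]
contact_force: [-0.2, 0.2, -0.9]
gripper_width: 0.0578
gripper_force: 0.0
```

{"fn": "jog_arm", "kwargs": {"deltas": [[[1,-3,-4,0,0],[1,-3.2,-5,0,0],[1,-3.2,-5,0,0],[1,-3.2,-5,0,0],[1,-3.4,-5.4,0,0],[1,0,0,0,0],[1,0,0,0,0]]]}}

```text
time_s: 14.32
tcp_pos: [0.4707, -0.2095, 0.199]
eef_rot: [-180.0, -0.0, -90.1]
contact_force: [0.3, -0.4, 0.0]
gripper_width: 0.0878
gripper_force: 0.0
```

```bash
python3 - <<'E'
from h import *
s=r.get_state();print(s["tcp_pos"],s["gripper_width"])
a=cv2.imread("pics/top4.png")
b=r.capture("scene");cv2.imwrite("pics/s5.png",b[150:330,160:480])
cv2.imwrite("pics/c5.png",cv2.resize(b[150:330,180:480],None,fx=2.5,fy=2.5))
E
```

```text
[ 0.47065142 -0.20945482  0.19897766] 0.0877730943109106
```

View pics/c5.png

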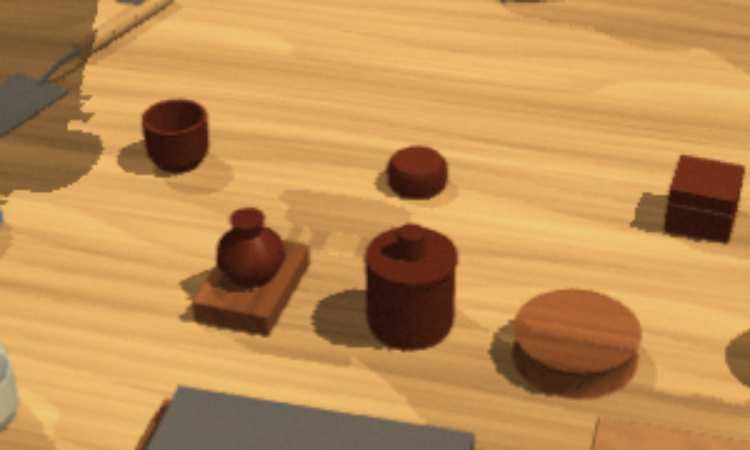

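The lid sits level on the caddy at crop (410,250); the cup at (176,135) is still upright.

{"fn": "jog_arm", "kwargs": {"deltas": [[[1,-0.1,-0.1,-5,0],[1,0,0,-5,0],[1,0,0,-4,0],[1,0,0,-2.5,0],[1,0,0,0,0],[1,0,0,0,0],[-0.4,0,0,0,0],[-0.4,0,0,0,0]]], "force": 12}}

```text
time_s: 15.38
tcp_pos: [0.4702, -0.2102, 0.0347]
eef_rot: [-179.9, -0.0, -90.0]
contact_force: [-1.6, 0.4, -1.1]
gripper_width: 0.0731
gripper_force: 0.0
```

{"fn": "jog_arm", "kwargs": {"deltas": [[[-0.4,0,0,0,0],[-0.4,0,0,0,0],[-0.4,0,0,0,0],[-0.4,0,0,0,0]]]}}

```text
time_s: 15.88
tcp_pos: [0.4696, -0.2103, 0.034]
eef_rot: [-180.0, -0.0, -90.0]
contact_force: [-1.6, -0.0, 6.9]
gripper_width: 0.0553
gripper_force: 12.0
```

{"fn": "jog_arm", "kwargs": {"deltas": [[[-0.4,0,0,3,0],[-0.4,0,0,5,0],[-0.4,0,0,5,0],[-0.4,1.6,3,3.6,0],[-0.4,2,5,0,0],[-0.4,2,5.5,0,0],[-0.4,2,5.5,0,0],[-0.4,2,5.5,0,0]]]}}

```text
time_s: 16.88
tcp_pos: [0.5657, 0.0366, 0.1995]
eef_rot: [180.0, 0.0, -90.0]
contact_force: [1.8, 0.2, -0.7]
gripper_width: 0.0546
gripper_force: 12.0
```

{"fn": "jog_arm", "kwargs": {"deltas": [[[-0.4,2,5.5,0,0],[-0.4,2,5.5,0,0],[-0.4,2,5.5,0,0],[-0.4,0.8,5,0,0],[-0.4,0,0,0,0],[-0.4,0,0,0,0]]]}}

```text
time_s: 17.62
tcp_pos: [0.6331, 0.2497, 0.1988]
eef_rot: [179.9, -0.0, -90.0]
contact_force: [-0.9, -1.0, -1.5]
gripper_width: 0.0551
gripper_force: 12.0
```

```bash
python3 - <<'E'
from h import *
i=r.camera_info("wrist");im=r.capture("wrist");cv2.imwrite("pics/w6.png",im);np.save("w6.npy",i["view"])
s=r.get_state();print(s["tcp_pos"],s["gripper_width"],pix("wrist",[.6335,.1535,.025],i))
cv2.imwrite("pics/top6.png",r.capture("top"))
E
```

```text
[0.63314464 0.2491158  0.19921495] 0.055210143979129905 [[317.75982939 109.83994691]]
```

View pics/w6.png

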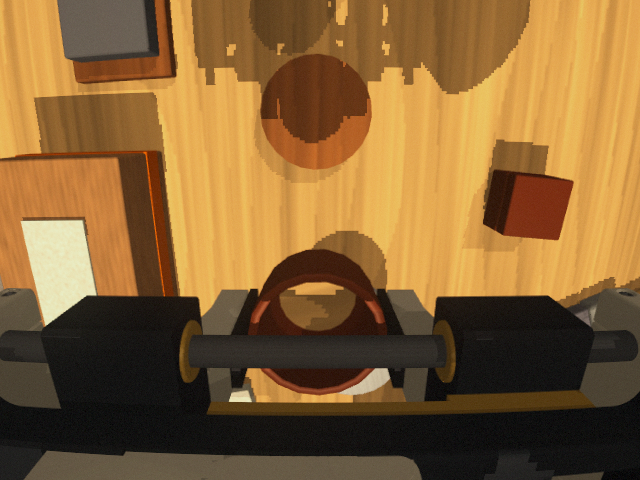

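The stand's disc spans columns 261–371 and rows 54–169 (centre about (316,111)); the box top has corners at about (516,173), (573,181), (558,240), (501,232).

```bash
python3 - <<'E'
from h import *
i=r.camera_info("wrist");i["view"]=np.load("w6.npy")
print(onz("wrist",[[316,54],[316,169],[261,112],[371,112],[316,111]],.025,i))
p=onz("wrist",[[516,173],[573,181],[558,240],[501,232]],.04,i);print(p.mean(0),cv2.minAreaRect(p.astype(np.float32)))
E
```

```text
[[0.63493726 0.1116394 ]
 [0.63488909 0.20066042]
 [0.67919579 0.15504447]
 [0.59062486 0.15494621]
 [0.63491245 0.15439595]]
[0.44883696 0.22895836] ((0.44834375381469727, 0.22915270924568176), (0.05130503326654434, 0.053364768624305725), 83.40694427490234)
```

{"fn": "jog_arm", "kwargs": {"deltas": [[[-0.4,0.1,-5,0,0],[-0.4,0,-4.5,-2,0],[-0.4,0,0,-5,0],[-0.4,0,0,-4,0],[-0.4,0,0,-2,0],[-0.4,0,0,0,0],[-0.4,0,0,0,0]]]}}

```text
time_s: 18.6
tcp_pos: [0.6353, 0.1545, 0.0711]
eef_rot: [-179.9, 0.0, -90.0]
contact_force: [-0.1, 0.3, -0.1]
gripper_width: 0.0555
gripper_force: 12.0
```

{"fn": "jog_arm", "kwargs": {"deltas": [[[-0.4,-0.1,0,-0.6,0],[-0.4,0,0,-0.4,0],[-0.4,0,0,-0.1,0],[-0.4,0,0,0,0],[-0.4,0,0,0,0]]]}}

```text
time_s: 19.23
tcp_pos: [0.6335, 0.1548, 0.0591]
eef_rot: [-180.0, -0.0, -90.0]
contact_force: [-2.6, 0.4, 4.7]
gripper_width: 0.0556
gripper_force: 12.0
```

{"fn": "jog_arm", "kwargs": {"deltas": [[[1,0,0,0,0],[1,0,0,0,0],[1,0,0,0,0],[1,0,0,2,0],[1,0,0,5,0],[1,0,0,5,0.17],[1,-4,1,2,0.17],[1,-4,1.6,0,0.17]]]}}

```text
time_s: 20.23
tcp_pos: [0.5537, 0.1812, 0.2006]
eef_rot: [-179.8, 0.0, -60.5]
contact_force: [-0.4, 0.9, -0.5]
gripper_width: 0.0877
gripper_force: 0.0
```

{"fn": "jog_arm", "kwargs": {"deltas": [[[1,-4,1.6,0,0.17],[1,-4,1.6,0,0.17],[1,-2.6,1.6,0,0.17],[1,0,0,0,0.17],[1,0,0,0,0.17],[1,0,0,0,0.1],[1,0,0,0,0],[1,0,0,0,0]]]}}

```text
time_s: 21.22
tcp_pos: [0.4475, 0.2288, 0.1987]
eef_rot: [-180.0, -0.0, -6.5]
contact_force: [-0.4, 0.5, 0.1]
gripper_width: 0.0877
gripper_force: 0.0
```

```bash
python3 - <<'E'
from h import *
i=r.camera_info("wrist");im=r.capture("wrist");cv2.imwrite("pics/w7.png",im);np.save("w7.npy",i["view"])
s=r.get_state();print(s["tcp_pos"],s["eef_rot"],s["gripper_width"],s["joints"])
t=r.capture("top");cv2.imwrite("pics/top7.png",t)
cv2.imwrite("pics/c7.png",cv2.resize(t[160:340,150:550],None,fx=2,fy=2))
E
```

```text
[0.44755571 0.22875052 0.19866817] [ 1.79999007e+02  1.02988240e-03 -6.46085556e+00] 0.0877491819773394 [ 4.95044001e+01  6.42344635e+00 -2.45969539e+01 -3.47648732e-04
 -5.89809987e+01  3.40349235e+01]
```

View pics/c7.png

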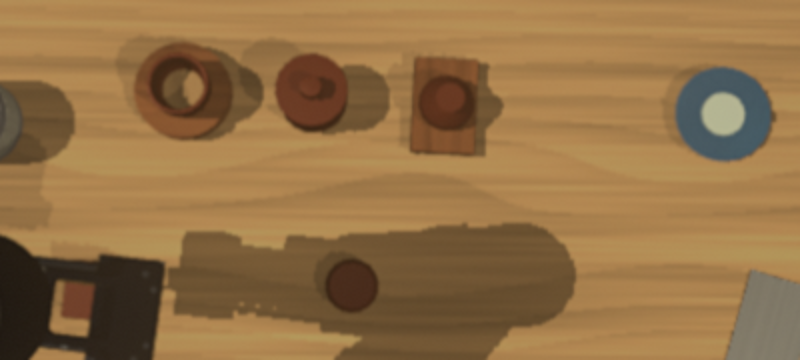

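The caddy with lid sits between the stands (crop (312,90)), the cup stands upright on the round stand (183,85), the case is still at (352,285).

{"fn": "jog_arm", "kwargs": {"deltas": [[[1,0,0,-5,0],[1,0,0,-5,0],[1,0,0,-4,0],[1,0,0,-2.8,0],[1,0,0,0,0],[1,0,0,0,0],[-0.4,0,0,0,0],[-0.4,0,0,0,0]]], "force": 15}}

```text
time_s: 22.32
tcp_pos: [0.448, 0.2293, 0.0318]
eef_rot: [-179.9, -0.1, -6.4]
contact_force: [0.1, -0.7, -0.3]
gripper_width: 0.073
gripper_force: 0.0
```

{"fn": "jog_arm", "kwargs": {"deltas": [[[-0.4,0,0,0,0],[-0.4,0,0,0,0],[-0.4,0,0,0,0],[-0.4,0,0,0,0]]]}}

```text
time_s: 22.82
tcp_pos: [0.4476, 0.2289, 0.0309]
eef_rot: [-180.0, -0.0, -6.3]
contact_force: [-2.0, -0.5, 5.0]
gripper_width: 0.0522
gripper_force: 14.9
```

```bash
python3 - <<'E'
from h import *
t=cv2.imread("pics/top7.png");H,S,V=cv2.split(cv2.cvtColor(t,cv2.COLOR_BGR2HSV))
print("lid",fit("top",t,None,306,205,.066,22));print("case",fit("top",t,None,326,302,.024,25))
print("cup",onz("top",[[150+181/2,160+86/2]],.07))
b=((H>85)&(H<115)&(S>50)).astype(np.uint8)*255;mm=b*0;mm[180:255,475:550]=b[180:255,475:550]
c=max(cv2.findContours(mm,cv2.RETR_EXTERNAL,cv2.CHAIN_APPROX_NONE)[0],key=cv2.contourArea)
p=onz("top",c[:,0],.015).astype(np.float32);print("dish",cv2.fitEllipse(p),cv2.minEnclosingCircle(p))
E
```

```text
lid [0.6289 0.0337 0.0625 0.0648 0.5963 0.0021 0.6614 0.0649]
case [ 0.4543 -0.0047  0.0423  0.0429  0.4333 -0.0257  0.4754  0.0168]
cup [[0.63049972 0.14907175]]
dish ((0.6180201172828674, -0.35232362151145935), (0.08290457725524902, 0.08468152582645416), 168.5887908935547) ((0.6178138852119446, -0.352268248796463), 0.04299116134643555)
```

{"fn": "jog_arm", "kwargs": {"deltas": [[[-0.4,0,0,3,0],[-0.4,0,0,5,0],[-0.4,0.5,-4,2,0.05],[-0.4,0.6,-5.5,0,0.06],[-0.4,0.6,-5.5,0,0],[-0.4,0.6,-5.5,0,0],[-0.4,0.6,-5.5,0,0],[-0.4,0.6,-5.5,0,0]]]}}

```text
time_s: 23.82
tcp_pos: [0.4822, -0.0879, 0.1305]
eef_rot: [-180.0, 0.0, -0.0]
contact_force: [1.3, 0.1, -1.9]
gripper_width: 0.0521
gripper_force: 14.9
```

{"fn": "jog_arm", "kwargs": {"deltas": [[[-0.4,0.6,-5.5,0,0],[-0.4,0.6,-5.5,0,0],[-0.4,0.6,-5.5,0,0],[-0.4,0.6,-5.5,0,0],[-0.4,0,-4.6,0,0],[-0.4,0,0,0,0],[-0.4,0,0,0,0]]]}}

```text
time_s: 24.7
tcp_pos: [0.5058, -0.3521, 0.1298]
eef_rot: [-180.0, 0.1, -0.1]
contact_force: [-0.3, 0.1, -1.0]
gripper_width: 0.052
gripper_force: 14.9
```

```bash
python3 - <<'E'
from h import *
i=r.camera_info("wrist");im=r.capture("wrist");cv2.imwrite("pics/w8.png",im);np.save("w8.npy",i["view"])
s=r.get_state();print(s["tcp_pos"],s["eef_rot"],s["gripper_width"])
E
```

```text
[ 0.50607437 -0.35162005  0.13012815] [-1.79963965e+02  5.91697424e-02 -5.11736383e-02] 0.05214287018222121
```

View pics/w8.png

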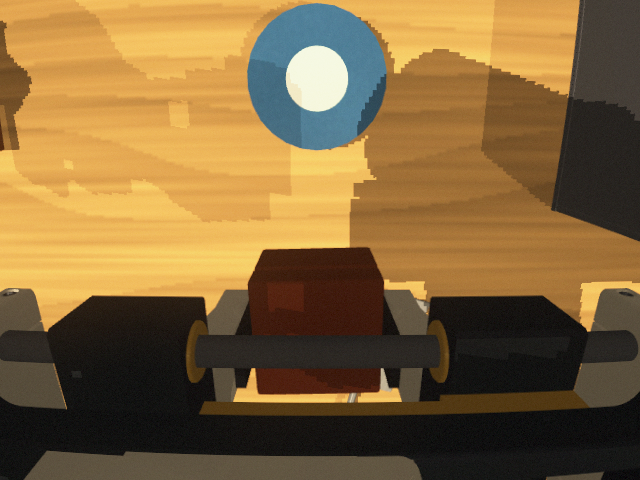

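The dish spans columns 247–387 and rows 3–150; the box is held square, its far lower edge at row 249 and near upper edge at row 392.

```bash
python3 - <<'E'
from h import *
i=r.camera_info("wrist");i["view"]=np.load("w8.npy")
print(onz("wrist",[[317,3],[317,150],[247,77],[387,77]],.015,i), onz("wrist",[[317,249]],.0992,i),onz("wrist",[[317,392]],.1392,i))
E
```

```text
[[ 0.66366048 -0.35172282]
 [ 0.57444347 -0.35161739]
 [ 0.62059242 -0.3068837 ]
 [ 0.62048767 -0.39645893]] [[ 0.53211051 -0.35158161]] [[ 0.48144    -0.35152792]]
```

{"fn": "jog_arm", "kwargs": {"deltas": [[[-0.4,0.1,0,-3,0],[-0.4,0,0,-4,0],[-0.4,0,0,-1.5,0],[-0.4,0,0,0,0],[-0.4,0,0,0,0]]]}}

```text
time_s: 25.38
tcp_pos: [0.5086, -0.3523, 0.0472]
eef_rot: [179.9, -0.1, 0.0]
contact_force: [1.0, -0.4, -1.6]
gripper_width: 0.0524
gripper_force: 14.9
```

{"fn": "jog_arm", "kwargs": {"deltas": [[[-0.4,0,0,-0.8,0],[-0.4,0,0,-0.5,0],[-0.4,0,0,-0.3,0],[-0.4,0,0,0,0],[-0.4,0,0,0,0]]]}}

```text
time_s: 26.0
tcp_pos: [0.5075, -0.3522, 0.0306]
eef_rot: [180.0, -0.0, -0.0]
contact_force: [-3.1, 3.5, 7.4]
gripper_width: 0.0519
gripper_force: 14.9
```

Down on the bench; release, rise straight and clear the top view.

{"fn": "jog_arm", "kwargs": {"deltas": [[[0.7,0,0,0,0],[0.7,0,0,0,0],[0.7,0,0,0,0],[0.7,0,0,0,0],[0.7,0,0,3,0],[0.7,0,0,5,0],[0.7,0,0,5,0],[0.7,0,0,5,0]]]}}

```text
time_s: 27.0
tcp_pos: [0.5073, -0.3521, 0.2113]
eef_rot: [-180.0, 0.0, -0.0]
contact_force: [1.2, 0.4, -0.7]
gripper_width: 0.0746
gripper_force: 0.0
```

{"fn": "jog_arm", "kwargs": {"deltas": [[[0.7,-2,-5,1,0],[0.7,-2,-5,0,0],[0.7,-2,-5,0,0],[0.7,-2,-5,0,0],[0.7,0,0,0,0],[0.7,0,0,0,0],[0.7,0,0,0,0]]]}}

```text
time_s: 27.88
tcp_pos: [0.4281, -0.5513, 0.2198]
eef_rot: [-180.0, -0.0, 0.0]
contact_force: [-0.2, 0.5, -0.1]
gripper_width: 0.0746
gripper_force: 0.0
```

```bash
python3 - <<'E'
from h import *
s=r.get_state();print(s["tcp_pos"],s["time_s"])
t=r.capture("top");cv2.imwrite("pics/top9.png",t)
cv2.imwrite("pics/c9.png",cv2.resize(t[170:330,180:580],None,fx=2,fy=2,interpolation=cv2.INTER_CUBIC))
q=r.capture("scene");cv2.imwrite("pics/s9.png",cv2.resize(q[150:330,120:480],None,fx=2.2,fy=2.2))
print("lid",fit("top",t,None,306,205,.066,22),"case",fit("top",t,None,326,302,.024,25))
u,v=[int(x) for x in pix("top",[.507,-.352,.04])[0]]
print("box",u,v,fit("top",t,None,u,v,.04,28))
E
```

```text
[ 0.42811656 -0.55130533  0.21984386] 27.875
lid [0.6289 0.0338 0.0617 0.0645 0.5963 0.0038 0.6614 0.0649] case [ 0.4543 -0.0041  0.0431  0.0435  0.4332 -0.0256  0.4755  0.0168]
box 516 275 [ 0.5076 -0.3475  0.0545  0.0717  0.4839 -0.3778  0.5318 -0.3161]
```

View pics/c9.png

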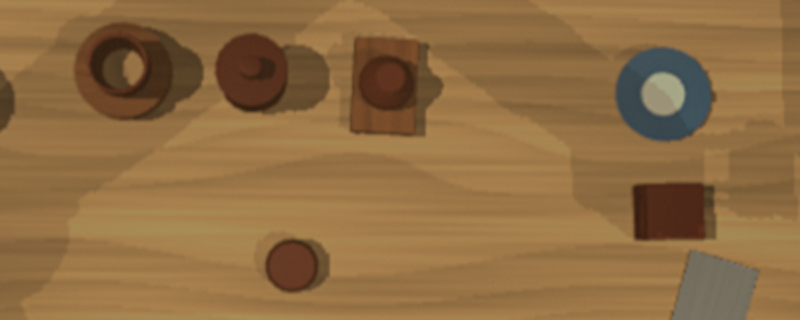

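View pics/s9.png

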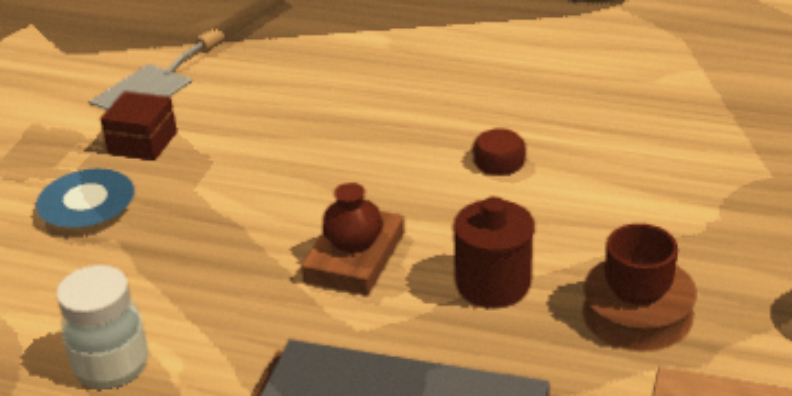

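Top crop: cup rim at (120,66) on the stand disc (123,71), lid on caddy (252,72), box (674,211) in front of the dish (664,94). Scene crop: the lid is seated level and the cup is upright. I'll check the cup's centring numerically.

```bash
python3 - <<'E'
from h import *
t=cv2.imread("pics/top9.png")
print("rim if centred",(pix("top",[.6335,.154,.07])-[180,170])*2, "disc",(pix("top",[.6335,.154,.025])-[180,170])*2)
H,S,V=cv2.split(cv2.cvtColor(cv2.imread("pics/s9.png"),cv2.COLOR_BGR2HSV))
q=r.capture("scene");H,S,V=cv2.split(cv2.cvtColor(q,cv2.COLOR_BGR2HSV))
f=lambda p:(pix("scene",p)-[120,150])*2.2
print("scene rim L/R expected",f([[.6335,.154,.07],[.6335,.154,.025]]))
print(f([[.6335+.020*np.cos(a),.154+.020*np.sin(a),.025] for a in np.radians(range(0,360,45))]).round(1))
E
```

```text
rim if centred [[115.50965222  62.5960492 ]] disc [[122.33017537  70.08306281]]
scene rim L/R expected [[639.91352048 245.02270235]
 [635.72427247 288.97395841]]
[[631.8 305.2]
 [650.8 303.3]
 [660.7 293. ]
 [655.9 280.6]
 [639.5 273.3]
 [621.1 275.1]
 [610.9 285. ]
 [615.2 297.5]]
```

```bash
python3 - <<'E'
from h import *
t=cv2.imread("pics/top9.png")
c=cv2.resize(t[175:235,210:270],None,fx=9,fy=9,interpolation=cv2.INTER_CUBIC)
def circ(x,y,z,R,col):
    p=pix("top",[[x+R*np.cos(a),y+R*np.sin(a),z] for a in np.linspace(0,6.28,90)])
    cv2.polylines(c,[np.int32((p-[210,175]+.5)*9)],True,col,1)
circ(.6335,.154,.025,.045,(255,255,0));circ(.6335,.154,.07,.028,(0,255,0))
cv2.imwrite("pics/z9.png",c)
E
```

```text
(no output)
```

View pics/z9.png

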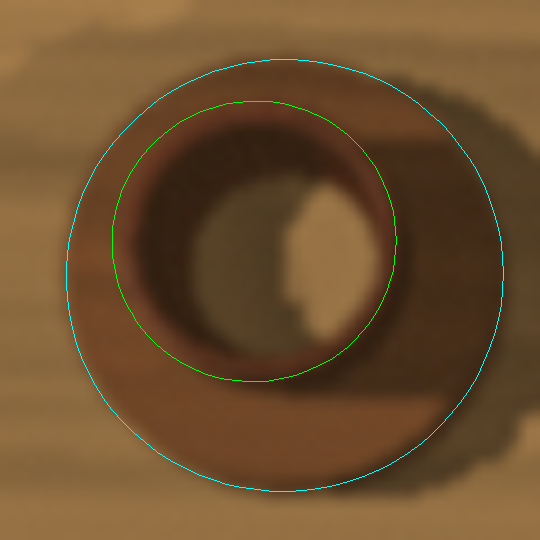

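The drawn circles for a centred cup match the rim and the disc to within about 1 mm, so I'm handing in.

```bash
python3 -c "
from plant import r
print(r.close_job())"
```

```text
the job is handed in; nothing more can be done
None
```

The job is handed in after about 28 s of the 104 s: the caddy with its lid on is midway between the stands, the cup is upright in the middle of the round stand, the box is about 4 cm in front of the dish (each within about 2 mm by camera), the case is unmoved, and everything is released.

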